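# Dip the paste dipper and hold it level over the mixing dish

## Robot

A 6-joint arm with a two-finger parallel gripper is mounted at the origin on the work surface. World frame = base frame: x ahead of the robot, y to its left, z up, the work surface at z = 0. Lengths are in mm, angles in rad, forces in N, time in s.
With the tool pointing down it reaches from about 350 to 775 mm from the base axis. Payload 5.5 kg.
Tool frame: the origin (TCP) lies at the very end of the fingers, on their centre line; the grasp point (between the pads) lies 19 mm behind it; z points along the fingers, y is the line along which they close (so a half turn about z gives the same grasp; the last joint's range is limited). The gripper opens to 85 mm and grips with 20 to 120 N. Pads are 22 mm wide; open, the fingers measure 114 mm over their backs; the gripper's body (76 mm by 85 mm) begins 54 mm behind the grasp point. The pads swing forward as they close: fully open they stand 13 mm farther back than shut.
Start: joints at [-1.396, 0.313, 0.046, 1.304, 0, 1.431], TCP at [178.031, -546.788, 231.323] pointing down, gripper open.
Joint ranges: [-2.76, 2.76], [-0.86, 1.69], [-1.03, 1.26], [-2.2, 2.34], [-1.47, 1.5], [-3.14, 3.14]. Speed limits (rad/s): [2.57, 2.57, 3.14, 3.14, 3.14, 3.14].

## Interface

Orientations are given as a unit quaternion [w, x, y, z].
In Python, from station import readout, read_camera, bot gives the robot as it stands. The module is installed in compiled form; this text tells all that it offers.
- The arm moves only by the shell command python3 -m creep 'ROWS'. ROWS is a JSON object of lists of equal length, an entry for each row: "hand": the opening in per cent of the stroke, from 0 (shut) to 100 (fully open); "offset": the shift along the world's x, y, z in cm, a list of three; "twist": the turn, a rotation vector about the world's x, y, z in degrees, a list of three. A call has 1 to 10 rows; each row is the pose to reach, as a shift and turn from the pose commanded when the call began; what a row does not reach only later rows make up. A row lasts 1/8 s, in which the tool goes at most 62.5 mm and 10.7 degrees, less where a joint would pass 70% of its speed; a pose out of reach is approached as far as the arm can. A call with a gripper value outside its range is refused whole. The fingers move at their own pace and stop on an object; the grip force is fixed at half the most. Time passes only in rows, so rows that repeat a pose let the fingers close. It gives the time, the measured TCP pose, the force, the opening and the grip force at its end, in the units of the state.
- readout.sense(): the state, without advancing time (a new reading comes with each control period).
- read_camera(name): name is "side" or "top"; returns a dict with "img" (480x640x3 uint8, red, green, blue), "fx", "fy", "cx", "cy" (pixels), "R" (3x3) and "t" (3): a world point X has camera coordinates R X + t. Camera axes: x right, y down, z forward; pixel columns grow to the right and rows downward; lengths in mm; the calibration is good to about 2 mm. A picture is of the moment at which its call begins. There is no depth.
- bot.sign_off(): hands the job in; it is judged then, once.
The state is a dict: "t": time; "joint_positions": joint angles; "dq": joint speeds; "tau": joint torques, N m; "eef_pos": TCP position; "eef_rot": TCP orientation; "force": force on the tool from outside, world axes, zero at the start; "moment": the same for the moment, N m; "gripper_width": finger opening in mm; "gripper_force": force on a finger pad.
Only numpy, scipy, OpenCV 4.12 (cv2) and the standard library are available. Lean on these libraries where they do the work, as an engineer would, in place of code of your own. Each camera call takes 0.05 s, during which the arm holds its last target. There are 200 camera calls.

## Task

Pick up the small steel dipper by its wooden grip, lower it into the paste pot until its whole cup is below the pot's rim, then lift it out and carry it over the middle of the wide shallow mixing dish. Finish while holding it there, level and still, with the cup's bottom about 10 cm above the dish's rim: do not put it down or let go. Keep the dipper level all the way, be gentle with the pot, and do not shift the pot, the dish or anything else on the table.

Things in the scene. Friction and masses are not known exactly. Their poses are not given: they have to be found in the camera images.
- dipper: Loose ladle with an upright handle, 0.11 to 0.22 kg. Round steel cup, open at the top, 48 mm across and 34 mm high with a flat bottom; a 6 mm steel stem rises from the cup's rim on its -x side to an upright square wooden grip. It stands by itself on the wooden rest, cup down. Origin: centre of the cup's underside; z up along the handle; the handle is on the -x side (the grip's axis is 31 mm from the cup's axis). Any yaw.
- dipper_grip (a point): Centre of the dipper's wooden grip: an upright square bar 18 x 18 mm, 70 mm tall (from 100 to 170 mm above the cup's underside; this point is 135 mm above it), sides parallel to the dipper's x and y, so it can be pinched across either pair from above.
- rest: Fixed round wooden saucer on the table, 104 mm across and 12 mm high, inner floor 6 mm up, on which the dipper stands. Origin: centre of its underside.
- pot: Paste pot, empty: loose white ceramic straight-sided open pot, 116 mm outside and 108 mm inside diameter, 80 mm high, inner floor 6 mm above the table, with two small lugs on its sides along its own +y and -y (148 mm across them). 0.75 kg. Origin: centre of its underside.
- dish: Mixing dish, empty: loose white ceramic wide shallow open dish, 148 mm across at the rim, 90 mm at the foot, 40 mm high. 0.5 kg. Origin: centre of its underside.
- tape: Bystander: roll of paper tape lying flat, ring 90 mm outside, 25 mm high.
- weight: Bystander: brass paperweight with a knob, 50 mm across, 48 mm high.
- cup: Bystander: small white ceramic cup, 60 mm across and 60 mm high (not the paste pot).
- brush: Bystander: brush lying flat at the far side of the table.
- scissors: Bystander: scissors with yellow handles lying flat, about 165 mm long.
- jar: Bystander: closed glass jar, 60 mm across, 110 mm high, at the left.
There are look-alikes about, which are no part of the job. Leave any black or orange look-alike of the dish alone.

How it is judged:
By the outcome, as a careful person would: the job done as asked, in the order asked, and still so for the second after the job is handed in, while the arm keeps its last pose, push and grip.
It also fails if it takes over 58 s, if anything falls off the work surface, if the arm or the gripper's body presses on something with over 40 N, if the wrist force passes 120 N, or if a joint passes its speed limit or range.

## Working session

There is one attempt and no reset: what is moved stays moved. The work goes in short steps, Python scripts to look and compute and a shell command to move; the robot and the scene stay as the last step left them, time stands still between calls to the robot, and variables do not carry over. Pictures are saved under pics/ and viewed, at most 10 in all, crops included, and the job is handed in when it is done.

```bash
mkdir -p pics
python3 - <<'E'
from station import readout, read_camera
import cv2
for n in("top","side"):
    c=read_camera(n); cv2.imwrite(f"pics/{n}0.png",c["img"][:,:,::-1]); print(n,c["fx"],c["fy"],c["cx"],c["cy"],c["R"],c["t"])
s=readout.sense();print(s)
E
```

```text
top 513.5078955051732 513.5078955051732 314.3813985333394 238.37059410278928 [[ 2.70385661e-02 -9.99632111e-01  2.13516997e-03]
 [-9.93286325e-01 -2.71071338e-02 -1.12461015e-01]
 [ 1.12477521e-01  9.19949475e-04 -9.93653844e-01]] [ -64.39228901  517.96240179 1331.33610046]
side 478.35329803688006 478.35329803688006 314.9058006647383 244.1786478042481 [[-0.86543516 -0.50098504 -0.00599861]
 [-0.24230677  0.42899642 -0.87020084]
 [ 0.43853098 -0.7516489  -0.49266065]] [407.95034051 233.18885157 923.39625235]
{'t': 0.1, 'joint_positions': array([-1.39559319e+00,  3.13923054e-01,  4.51066466e-02,  1.30360718e+00,
       -4.38227480e-06,  1.43117381e+00]), 'dq': array([-1.59785779e-03, -1.61954309e-03,  3.26304242e-03, -4.77192888e-05,
        4.83512075e-04,  1.02951284e-03]), 'tau': array([ 2.77545420e-03, -4.81724167e+01,  2.99244189e+01,  1.26140282e-02,
       -1.26677937e-04, -2.03814118e-06]), 'eef_pos': array([ 177.94695391, -546.29745238,  230.50507244]), 'eef_rot': array([-8.13462372e-04,  9.87635836e-01,  1.56763495e-01, -1.66647580e-05]), 'force': array([ 0.37703752,  0.1253919 , -0.0666247 ]), 'moment': array([ 0.00902272, -0.00921927, -0.01638071]), 'gripper_force': 0.0, 'gripper_width': 85.15328938158189}
```

View pics/top0.png

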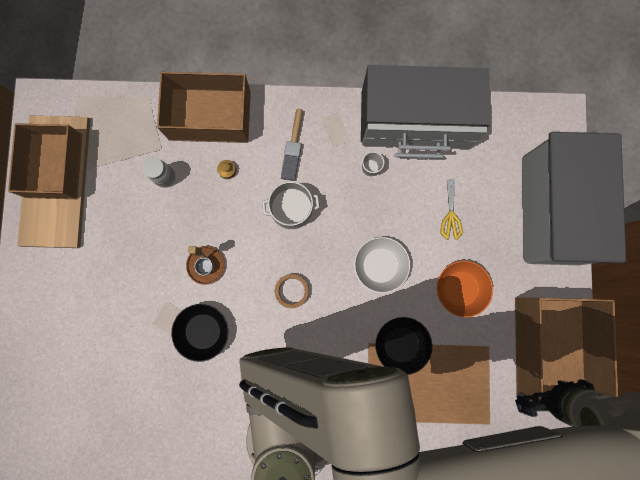

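View pics/side0.png

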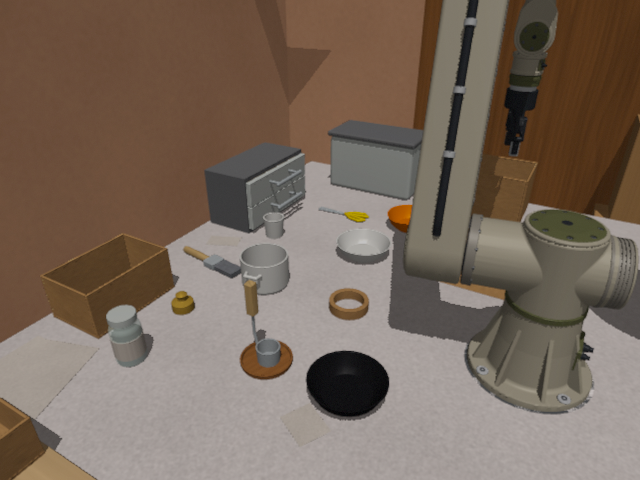

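Both views: the dipper stands on the rest at top (206,265), side (266,357), with its grip at side (251,298). The pot with lugs is at top (292,203), side (265,268), and the white dish is at top (383,264), side (363,246).
Candidates for the dish are white (383,264), black (200,332), black (404,345) and orange (465,288); I choose the white one. For the pot there are the lugged pot (292,203) and the plain small cup (373,163); I choose the lugged one. The dipper is the only ladle, and the brush (293,145) lies flat. Close crop next.

Run:
```python
import cv2,numpy as np
a=cv2.imread("pics/top0.png")[225:300,165:265]; b=cv2.imread("pics/side0.png")[270:390,220:320]
a=cv2.resize(a,(400*2,300*2)[0:2],interpolation=cv2.INTER_CUBIC)
cv2.imwrite("pics/ct.png",a)
b=cv2.resize(b,(500,600),interpolation=cv2.INTER_CUBIC);cv2.imwrite("pics/cs.png",b)
```

```text
(no output)
```

View pics/ct.png

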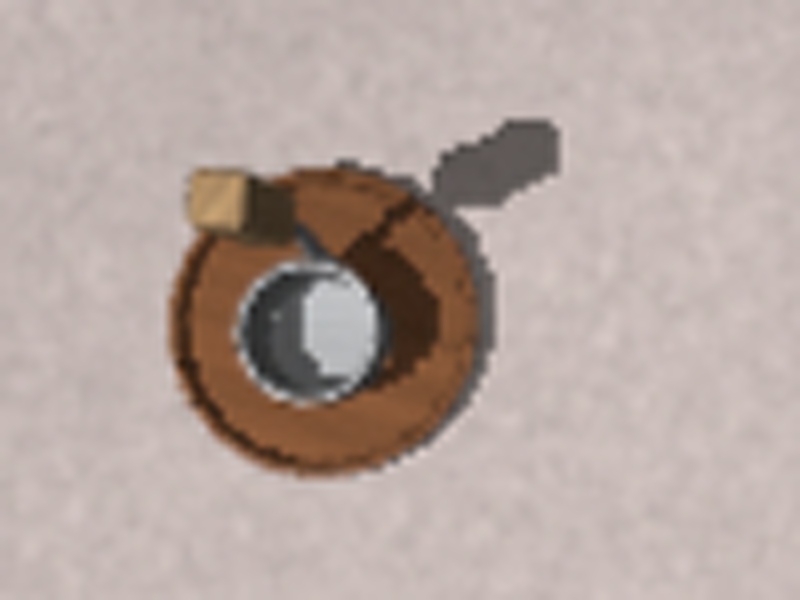

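View pics/cs.png

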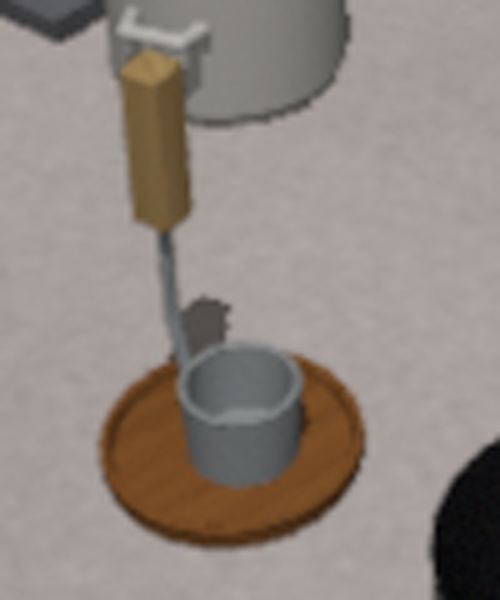

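The crops show the dipper upright: grip top centre at top (192.1,249.8), side (250,283), and cup rim centre at top (203.8,266.1), side (267.8,346.6). The stem and grip lie up-left of the cup. Next, the pot and the dish.

```bash
cat > h.py <<'E'
import numpy as np
from station import read_camera,readout
def ray(c,u,v,z):
    R,t=np.array(c["R"]),np.array(c["t"]); o=-R.T@t
    d=R.T@np.array([(u-c["cx"])/c["fx"],(v-c["cy"])/c["fy"],1]); return (o+d*(z-o[2])/d[2])
def proj(c,X):
    p=np.array(c["R"])@X+np.array(c["t"]); return np.array([c["cx"]+c["fx"]*p[0]/p[2],c["cy"]+c["fy"]*p[1]/p[2]])
E
python3 - <<'E'
import cv2
from h import *
T=read_camera("top");S=read_camera("side")
for n,a,b,z in(("grip",(192.1,249.8),(250,283.2),176),("cup",(203.8,266.1),(267.8,346.6),40)):
    print(n,ray(T,*a,z),ray(S,*b,z))
im=cv2.imread("pics/top0.png")[170:300,255:420]
cv2.imwrite("pics/cp.png",cv2.resize(im,None,fx=4.6,fy=4.6,interpolation=cv2.INTER_CUBIC))
E
```

```text
grip [467.97879199 236.69597931 176.        ] [465.98643277 240.25554804 176.        ]
cup [437.57843161 236.3947467   40.        ] [436.07961772 240.23212629  40.        ]
```

View pics/cp.png

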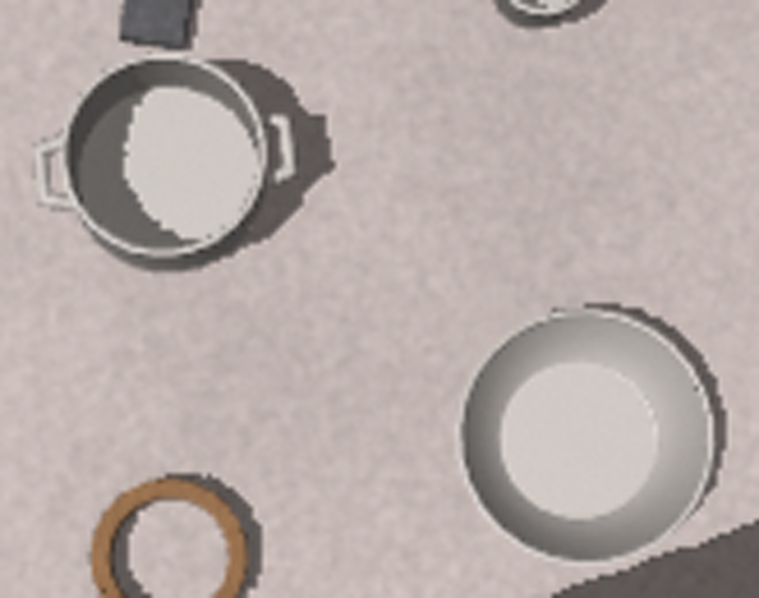

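The crop shows the pot rim centred at crop (166,155.5), i.e. top (290.7,203.4), and the white dish rim centred at crop (588,435), i.e. top (382.4,264.2).

Run:
```python
import cv2
from h import *
T=read_camera("top");S=read_camera("side")
P=ray(T,290.7,203.4,80);D=ray(T,382.4,264.2,40)
print(P,D)
for r,f in((100,"potdia"),):print((100*2/4.6)/T["fx"]*1245, (253/4.6)/T["fx"]*1300)
print("side pred",proj(S,P),proj(S,D))
im=S["img"][:,:,::-1].copy()
a=np.linspace(0,2*np.pi,200)
for C,r in((P,58),(D,74)):
    pts=np.array([proj(S,C+[r*np.cos(q),r*np.sin(q),0]) for q in a])
    cv2.polylines(im,[np.int32(pts*16)],True,(0,0,255),1,cv2.LINE_AA,4)
cv2.imwrite("pics/so.png",cv2.resize(im[215:315,230:400],None,fx=4.6,fy=4.6,interpolation=cv2.INTER_CUBIC))
```

```text
[602.52854207  12.93189426  80.        ] [ 455.22092999 -229.91945517   40.        ]
105.41305256729665 139.23836541921233
side pred [264.2937895  253.89443738] [363.23543996 240.22144221]
```

View pics/so.png

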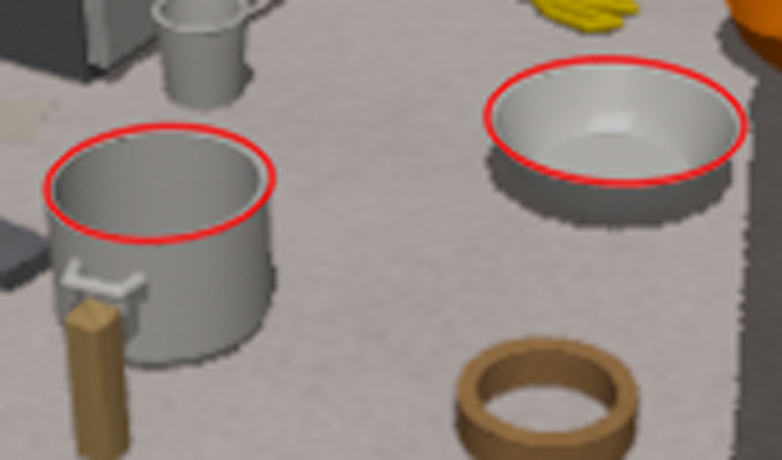

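```bash
python3 -m creep '{"hand":[100,100,100,100,100,100,100,100,100,100],"offset":[[3,5,1],[6,10,2],[9,15,2],[12,20,2],[15,25,2],[18,30,2],[20,36,2],[22,42,2],[23,47,2],[24,53,2]],"twist":[[0,0,7],[0,0,14],[0,0,21],[0,0,28],[0,0,35],[0,0,42],[0,0,49],[0,0,56],[0,0,64],[0,0,72]]}'
```

```text
t: 1.55
eef_pos: [418.4, -15.2, 251.5]
eef_rot: [0.001, 0.705, 0.709, 0.0]
force: [0.9, -0.1, -1.2]
gripper_width: 85.6
gripper_force: 0.0
```

The overlay fits the pot and dish rims within about 1 px. Next, move above the grip.

```bash
python3 -m creep '{"hand":[100,100,100,100,100,100,100,100],"offset":[[1,5,0],[2,10,0],[3,15,0],[4,20,0],[4.9,25.5,0],[4.9,25.5,0],[4.9,25.5,0],[4.9,25.5,0]],"twist":[[0,0,0],[0,0,0],[0,0,0],[0,0,0],[0,0,0],[0,0,0],[0,0,0],[0,0,0]]}'
python3 - <<'E'
import cv2
from h import *
S=read_camera("side");print(readout.sense()["eef_pos"])
cv2.imwrite("pics/s1.png",cv2.resize(S["img"][180:400,150:370,::-1],None,fx=2.7,fy=2.7,interpolation=cv2.INTER_CUBIC))
E
```

```text
t: 2.55
eef_pos: [466.9, 237.2, 251.4]
eef_rot: [0.0, 0.707, 0.707, -0.0]
force: [-0.4, -0.1, 0.2]
gripper_width: 85.2
gripper_force: 0.0
[467.00276203 237.07577811 251.49007833]
```

View pics/s1.png

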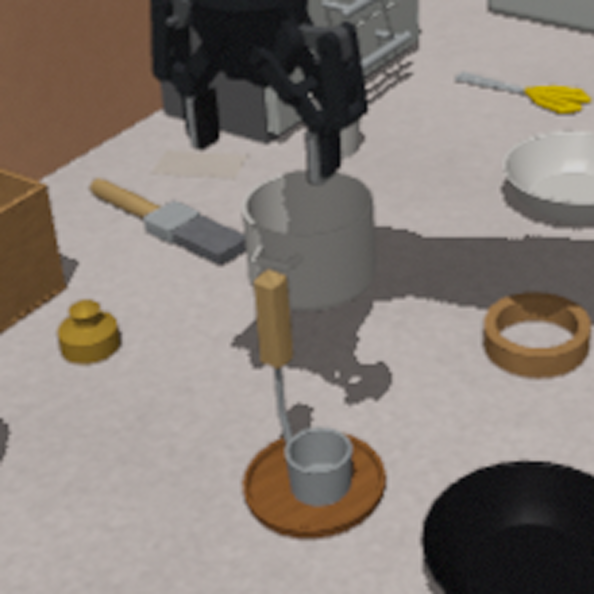

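The picture shows open fingers (tips at crop (200,145) and (318,180)) straddling the line above the grip top (272,280), so they are aligned. Descending.

```bash
python3 -m creep '{"hand":[100,100,100,100,100,100,100,100],"offset":[[0,0.1,-2],[0,0.1,-4],[0,0.1,-6],[0,0.1,-8],[0,0.1,-10],[0,0.1,-11.5],[0,0.1,-12.6],[0,0.1,-12.6]],"twist":[[0,0,0],[0,0,0],[0,0,0],[0,0,0],[0,0,0],[0,0,0],[0,0,0],[0,0,0]]}'
python3 - <<'E'
import cv2
from h import *
S=read_camera("side");T=read_camera("top")
a=cv2.resize(S["img"][200:390,200:330,::-1],None,fx=3.1,fy=3.1,interpolation=cv2.INTER_CUBIC)
b=cv2.resize(T["img"][170:360,140:270,::-1],None,fx=3.1,fy=3.1,interpolation=cv2.INTER_CUBIC)
cv2.imwrite("pics/s2.png",cv2.hconcat([a,b])[:, :800])
E
```

```text
t: 3.6
eef_pos: [466.6, 238.8, 124.8]
eef_rot: [-0.0, 0.707, 0.707, -0.001]
force: [0.3, 0.1, 1.0]
gripper_width: 85.4
gripper_force: 0.0
```

View pics/s2.png

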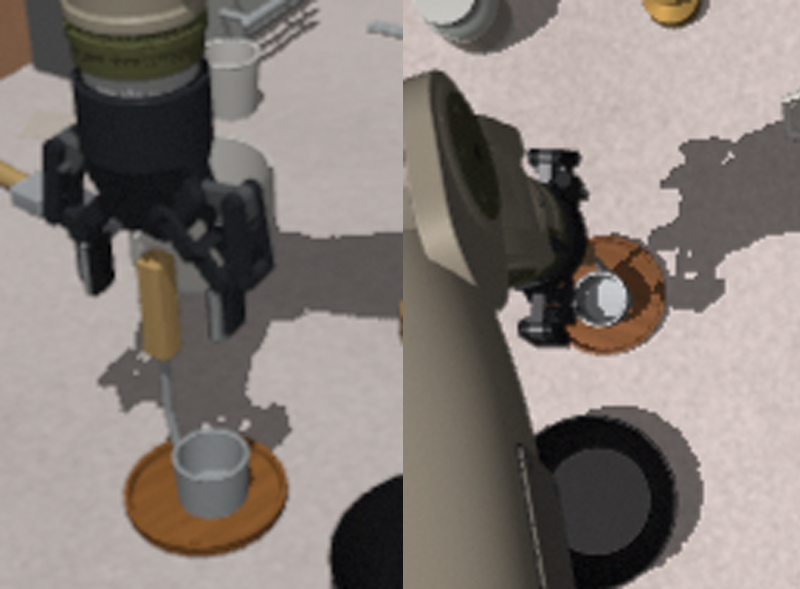

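The grip (side crop (160,305)) sits midway between the fingertips (95,290) and (222,335), and the dipper is untouched. Closing.

```bash
python3 -m creep '{"hand":[50,30,25,20,18,15,10,5,0,0],"offset":[[0,0,0],[0,0,0],[0,0,0],[0,0,0],[0,0,0],[0,0,0],[0,0,0],[0,0,0],[0,0,0],[0,0,0]],"twist":[[0,0,0],[0,0,0],[0,0,0],[0,0,0],[0,0,0],[0,0,0],[0,0,0],[0,0,0],[0,0,0],[0,0,0]]}'
python3 -m creep '{"hand":[0,0,0,0,0,0,0,0],"offset":[[0,0,0],[0,0,0.5],[0,0,1.5],[0,0,3],[0,0,4.5],[0,0,6],[0,0,6],[0,0,6]],"twist":[[0,0,0],[0,0,0],[0,0,0],[0,0,0],[0,0,0],[0,0,0],[0,0,0],[0,0,0]]}'
python3 - <<'E'
import cv2
from h import *
S=read_camera("side");T=read_camera("top")
a=cv2.resize(S["img"][200:390,200:330,::-1],None,fx=3.1,fy=3.1,interpolation=cv2.INTER_CUBIC)
b=cv2.resize(T["img"][220:320,150:250,::-1],(397,589),interpolation=cv2.INTER_CUBIC)
b=cv2.resize(T["img"][215:315,160:227,::-1],(395,589),interpolation=cv2.INTER_CUBIC)
cv2.imwrite("pics/s3.png",cv2.hconcat([a,b])[:, :800])
E
```

```text
t: 4.95
eef_pos: [467.0, 239.2, 125.3]
eef_rot: [0.0, 0.707, 0.707, -0.0]
force: [-1.1, 0.6, -1.8]
gripper_width: 17.3
gripper_force: 58.6
t: 5.95
eef_pos: [466.9, 239.2, 185.1]
eef_rot: [-0.0, 0.707, 0.707, -0.0]
force: [-1.0, 0.5, -2.4]
gripper_width: 17.2
gripper_force: 58.7
```

View pics/s3.png

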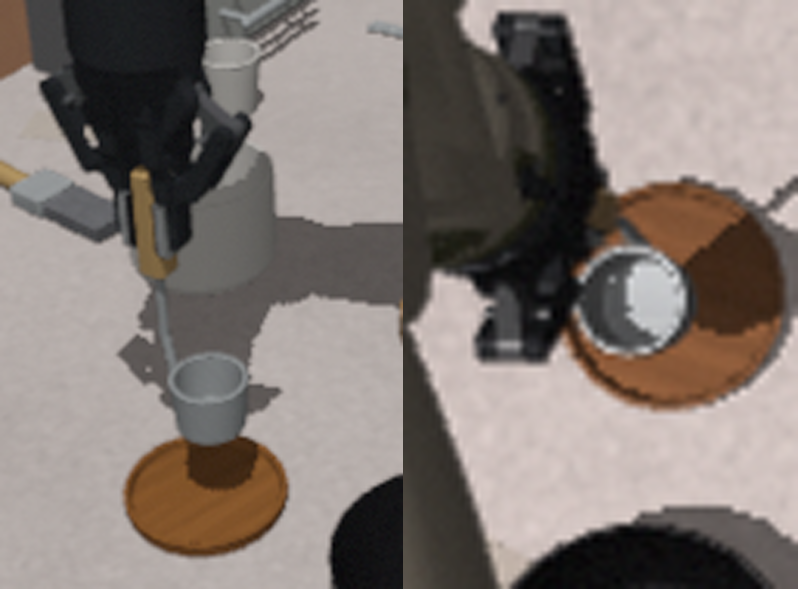

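The dipper is held and off the rest: cup rim at side crop (208,382) and top crop (635,300). The handle may lean a little, so I'll measure the level.

Run:
```python
from h import *
from scipy.optimize import least_squares
T=read_camera("top");S=read_camera("side")
def tri(a,b):return least_squares(lambda X:np.r_[proj(T,X)-a,proj(S,X)-b],[450,238,80]).x
b0=tri((203.8,266.1),(267.8,346.6));b1=tri((198.9,265.5),(266.8,322.9))
print("cup before",b0,"now",b1,"d",b1-b0)
# side pixels of grip bottom centre now/before vs level predictions (same px scale, full-frame)
f=lambda u,v:(200+(u+.5)/3.1-.5,200+(v+.5)/3.1-.5)
print("grip bottom before",f(161,352),"now",f(159,270),"top before",f(156,257),"now",f(141,172))
for z in(106,176):print(z,proj(S,np.array([467,238.5,z])),proj(S,np.array([467,238.5,z+60])))
```

```text
cup before [438.0936508  237.28555381  36.80554248] now [436.37048898 237.22594599  95.12832548] d [-1.72316182 -0.05960783 58.32278301]
grip bottom before (251.59677419354838, 313.2096774193548) now (250.9516129032258, 286.758064516129) top before (249.98387096774195, 282.56451612903226) now (245.14516129032256, 255.14516129032256)
106 [252.84914507 313.5849314 ] [250.53517175 287.14839965]
176 [250.13408407 282.56607925] [247.62788629 253.93343398]
```

Level within about 1 to 2 degrees. Carrying it over the pot: TCP target (630,15), height 250.

```bash
python3 -m creep '{"hand":[0,0,0,0,0,0,0,0,0,0],"offset":[[0,0,1],[0,0,3],[0,0,5],[0,0,6.5],[1.6,-2.2,6.5],[3.6,-5,6.5],[6,-8.2,6.5],[8.4,-11.5,6.5],[10.5,-14.5,6.5],[12,-16.5,6.5]],"twist":[[0,0,0],[0,0,0],[0,0,0],[0,0,0],[0,0,0],[0,0,0],[0,0,0],[0,0,0],[0,0,0],[0,0,0]]}'
python3 -m creep '{"hand":[0,0,0,0,0,0,0,0],"offset":[[1.5,-2.2,0],[3,-4.2,0],[4,-5.5,0],[4.3,-5.9,0],[4.3,-5.9,0],[4.3,-5.9,0],[4.3,-5.9,0],[4.3,-5.9,0]],"twist":[[0,0,0],[0,0,0],[0,0,0],[0,0,0],[0,0,0],[0,0,0],[0,0,0],[0,0,0]]}'
python3 - <<'E'
import cv2
from h import *
S=read_camera("side");T=read_camera("top")
a=cv2.resize(S["img"][150:300,210:320,::-1],(440,600),interpolation=cv2.INTER_CUBIC)
b=cv2.resize(T["img"][140:240,245:305,::-1],(360,600),interpolation=cv2.INTER_CUBIC)
cv2.imwrite("pics/s4.png",cv2.hconcat([a,b]))
E
```

```text
t: 7.4
eef_pos: [587.9, 72.8, 250.4]
eef_rot: [-0.0, 0.707, 0.707, 0.0]
force: [-0.7, 0.4, -2.7]
gripper_width: 17.3
gripper_force: 58.7
t: 8.4
eef_pos: [629.8, 15.7, 250.5]
eef_rot: [0.0, 0.707, 0.708, 0.0]
force: [0.5, 0.1, -2.2]
gripper_width: 17.2
gripper_force: 58.8
```

View pics/s4.png

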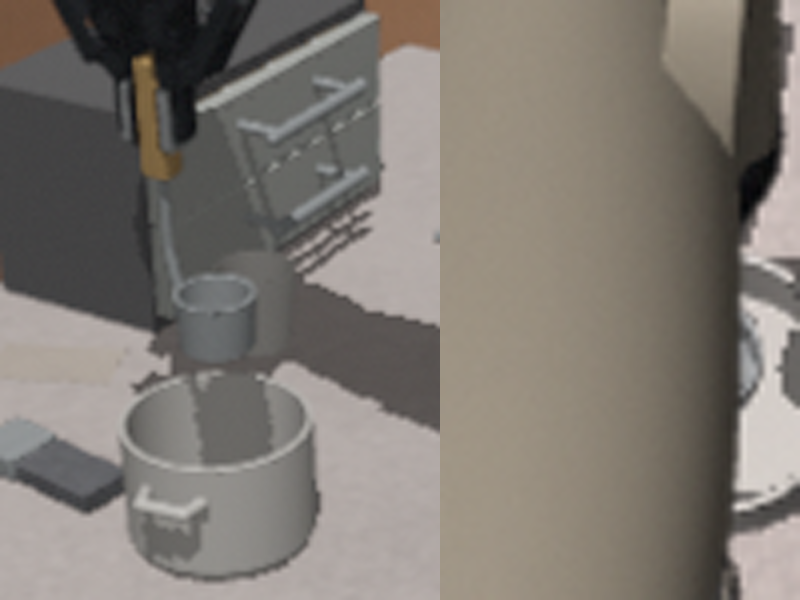

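The cup (rim at side crop (215,293)) hangs over the pot mouth (rim centre (218,421)) and is upright.

Run:
```python
from h import *
S=read_camera("side")
print(ray(S,263.4,222.9,165.5),ray(S,264.0,254.9,80))
```

```text
[596.75930903  16.024054   165.5       ] [600.41979665  17.10728578  80.        ]
```

As intended, the cup is about 4 mm toward -x of the pot centre. Lower it 10.4 cm: bottom at about 27 mm, cup top at about 61 mm.

```bash
python3 -m creep '{"hand":[0,0,0,0,0,0,0,0,0,0],"offset":[[0,0,-1],[0,0,-2.5],[0,0,-4],[0,0,-5.5],[0,0,-7],[0,0,-8.5],[0,0,-9.7],[0,0,-10.4],[0,0,-10.4],[0,0,-10.4]],"twist":[[0,0,0],[0,0,0],[0,0,0],[0,0,0],[0,0,0],[0,0,0],[0,0,0],[0,0,0],[0,0,0],[0,0,0]]}'
```

```text
t: 9.8
eef_pos: [630.4, 15.2, 146.9]
eef_rot: [0.0, 0.707, 0.707, 0.0]
force: [0.4, 0.3, -2.1]
gripper_width: 16.8
gripper_force: 58.8
```

No contact. Lift out and carry to the dish.

```bash
python3 -m creep '{"hand":[0,0,0,0,0,0,0,0,0,0],"offset":[[0,0,1],[0,0,2.5],[0,0,4],[0,0,5.5],[0,0,7],[0,0,8.5],[0,0,10],[0,0,11],[0,0,11.3],[0,0,11.3]],"twist":[[0,0,0],[0,0,0],[0,0,0],[0,0,0],[0,0,0],[0,0,0],[0,0,0],[0,0,0],[0,0,0],[0,0,0]]}'
python3 -m creep '{"hand":[0,0,0,0,0,0,0,0,0,0],"offset":[[-0.6,-1,0],[-1.8,-3,0],[-3.3,-5.5,0],[-5,-8.3,0],[-6.8,-11.3,0],[-8.6,-14.3,0],[-10.3,-17.2,0],[-11.8,-19.7,0],[-13,-21.7,0],[-13.8,-23,0]],"twist":[[0,0,0],[0,0,0],[0,0,0],[0,0,0],[0,0,0],[0,0,0],[0,0,0],[0,0,0],[0,0,0],[0,0,0]]}'
python3 -m creep '{"hand":[0,0,0,0,0,0,0,0],"offset":[[-0.4,-0.7,0],[-0.7,-1.2,0],[-0.7,-1.2,0],[-0.7,-1.2,0],[-0.7,-1.2,0],[-0.7,-1.2,0],[-0.7,-1.2,0],[-0.7,-1.2,0]],"twist":[[0,0,0],[0,0,0],[0,0,0],[0,0,0],[0,0,0],[0,0,0],[0,0,0],[0,0,0]]}'
python3 - <<'E'
import cv2
from h import *
S=read_camera("side");T=read_camera("top")
p=readout.sense()["eef_pos"];print(p)
b=p[2]-119
a=np.linspace(0,2*np.pi,100)
im=S["img"][:,:,::-1].copy()
# cup bright-steel location: template of cup rim ellipse predicted at level pose, drawn thin beside view
C=np.array([p[0]-30.5,p[1]-1,b+34])
print("predicted side rim centre",proj(S,C),"bottom",proj(S,C-[0,0,34]),"dish rim",proj(S,np.array([455,-228,40])))
cv2.imwrite("side_final.png",im)
# before/after check on the top and side images: pixel difference in static zones
for n,I,c0 in(("top",T,"pics/top0.png"),("side",S,"pics/side0.png")):
    d=cv2.absdiff(cv2.imread(c0),I["img"][:,:,::-1].copy()).max(2)
    zones={"top":{"tape":(270,305,315,270)},"side":{"pot":(235,245,292,292),"rest":(240,340,294,378),"tape":(328,288,370,320),"weight":(170,288,196,316),"dish":(335,230,392,264)}}[n]
    for k,(x0,y0,x1,y1) in zones.items():
        r=d[min(y0,y1):max(y0,y1),x0:x1]; print(n,k,(r>40).mean().round(3))
cv2.imwrite("pics/s5.png",cv2.resize(im[90:290,270:430],(480,600),interpolation=cv2.INTER_CUBIC))
E
```

```text
t: 11.05
eef_pos: [630.0, 15.2, 259.2]
eef_rot: [-0.0, 0.707, 0.707, -0.0]
force: [-0.7, 1.0, -2.7]
gripper_width: 17.4
gripper_force: 58.8
t: 12.3
eef_pos: [490.2, -216.3, 259.3]
eef_rot: [-0.0, 0.708, 0.707, -0.0]
force: [0.2, 0.2, -2.4]
gripper_width: 17.5
gripper_force: 58.8
t: 13.3
eef_pos: [485.1, -226.7, 259.3]
eef_rot: [0.0, 0.707, 0.707, 0.0]
force: [0.4, -0.4, -2.3]
gripper_width: 17.4
gripper_force: 58.9
[ 485.03570568 -226.76118172  259.33065458]
predicted side rim centre [365.44758204 194.1432107 ] bottom [364.83601623 206.38296719] dish rim [363.0046835  240.54578768]
top tape 0.0
side pot 0.039
side rest 0.289
side tape 0.0
side weight 0.0
side dish 0.281
```

I have used all 10 pictures, so I check the cup and the dish numerically.

Run:
```python
import cv2
from h import *
S=read_camera("side");p=readout.sense()["eef_pos"]
i0=cv2.imread("pics/side0.png");i1=S["img"][:,:,::-1].copy()
d=cv2.absdiff(i0,i1).max(2)
for r in range(186,220,3):
    x=np.where(d[r,330:400]>25)[0]+330; print(r,(x.min(),x.max(),len(x)) if len(x) else None)
a=np.linspace(0,2*np.pi,200)
C=np.array([p[0]-30.5,p[1]-1,p[2]-119])
pts=np.array([proj(S,C+[24*np.cos(q),24*np.sin(q),z]) for q in a for z in(0,34)])
print("pred cup bbox",pts.min(0),pts.max(0))
# shifts of things by matching edges
e=lambda im:cv2.Canny(im,60,150)
for n,(x0,y0,x1,y1) in dict(pot=(235,240,296,295),dish=(333,228,394,266),cup=(258,208,290,240)).items():
    g0=cv2.cvtColor(i0,6)[y0:y1,x0:x1];g1=cv2.cvtColor(i1,6)[y0-6:y1+6,x0-6:x1+6]
    m=cv2.matchTemplate(g1,g0,cv2.TM_CCOEFF_NORMED);print(n,np.array(cv2.minMaxLoc(m)[3])-6,m.max().round(3))
s=readout.sense();print(np.abs(s["dq"]).max())
```

```text
186 None
189 (np.int64(356), np.int64(357), 2)
192 (np.int64(356), np.int64(372), 11)
195 (np.int64(356), np.int64(374), 19)
198 (np.int64(350), np.int64(374), 25)
201 (np.int64(339), np.int64(374), 36)
204 (np.int64(330), np.int64(374), 45)
207 (np.int64(332), np.int64(373), 42)
210 (np.int64(331), np.int64(371), 41)
213 (np.int64(335), np.int64(389), 44)
216 (np.int64(337), np.int64(390), 47)
219 (np.int64(337), np.int64(393), 55)
pred cup bbox [355.44089381 190.39401167] [375.01574867 210.42838253]
pot [0 0] 0.941
dish [0 0] 0.537
cup [0 0] 1.0
0.0018336462905373951
```

The cup is where a level dipper should be, the pot and dish haven't moved, and the arm is still. Handing in.

```bash
python3 -c "from station import bot; print(bot.sign_off())"
```

```text
the job is handed in; nothing more can be done
None
```

The job is handed in: I dipped the dipper in the pot with no contact force felt, and it is now held level and still over the middle of the white dish, cup bottom about 10 cm above the rim. Image checks found no shift in the pot, tape, weight or small cup. The dish showed none either, though its match was weak because it lay in shadow. I did not check the brush, scissors or jar.

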